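# Click the empty bin's stock dial to amber

## Task

One of the three red stock bins is empty: put a fingertip on its round knurled status dial and turn it clockwise (seen from above) by one click, from green to amber, so that it snaps in at amber, without ever going on past it to red. Leave the other two dials at their settings, and do not lift or shift any of the loose things lying around.

Things in the scene. Friction and masses are not known exactly. Their poses are not given: they have to be found in the camera images.
- bin_empty: EMPTY stock bin with its dial, one unit fixed to the table, in any of three places. Origin on the table; x from dial to bin, y left, z up. At x = -70 mm a grey housing 130 x 130 mm, 38 mm high, carries the dial; at x = +65 mm stands a red open bin, 140 mm along x, 130 mm along y, 75 mm high. All three units are alike but for the brackets in the bin and the dial's setting
- knob_empty: the empty bin's whole dial, 90 mm diameter, 24 mm high, upright axis: black, bright knurled rim, smooth flat top with a flush white index line. Origin on its axis at its underside; axes follow the unit. It floats on a spring: pushed down it sinks up to 5 mm, needing about 3.5 N to start and 7.5 N at the bottom
- dial_empty_top (a point): centre of the flat top of the empty bin's dial, 68 mm above the table; its axes follow the unit (x points to the bin, z up) and do not turn with the dial. Three coloured labels lie on the housing 54 mm from the dial's axis: amber (yellow) on the -x side, green and red 0.7 rad to either side of it
- dial_empty (a joint): angle of the empty bin's dial (rad), growing clockwise seen from above: 0 green, 0.7 amber, 1.4 red; starts at green. Each detent is a spring click: let go before half-way (0.35) to the next the dial springs back; beyond that it snaps on. It takes about 0.05 N m to turn: 1.6 N sideways at 32 mm from the axis, which a fingertip pressed on the top with 5 N or more drags without slipping
- dial_half_top (a point): centre of the top of the dial of the bin with two brackets (steel, standing 90 mm high); axes as for the empty bin's dial
- dial_half (a joint): angle of that dial, same scale; starts at amber and must stay there
- dial_full_top (a point): centre of the top of the dial of the bin with five brackets (steel, standing 90 mm high); axes as for the empty bin's dial
- dial_full (a joint): angle of that dial, same scale; starts at green and must stay there
- jar: small jar, 40 mm diameter, 60 mm high, standing between two units; loose bystander, origin at the middle of its underside
- can: small blue can, 40 mm diameter, 70 mm high, standing between two units; loose bystander, origin at the middle of its underside
- tape: roll of yellow tape, 60 mm diameter, 24 mm high, on the robot's side of the units; loose bystander, origin at the middle of its underside
- driver: screwdriver 200 mm long, 26 mm thick, lying to the right of the units; loose bystander, origin at the middle of its underside
- angle: steel angle bracket, base 34 x 50 mm, 40 mm high, on the robot's side of the units; loose bystander, origin at the foot of its upright leg
- mug: blue mug, 80 mm diameter, 90 mm high, to the left of the units; loose bystander, origin at the middle of its underside

How it is judged:
By the outcome, as a careful person would: the job done as asked, in the order asked, and still so for the second after the job is handed in, with the robot touching nothing.
It also fails if it takes over 32 s, if anything falls off the work surface, if the arm or the gripper's body presses on something with over 40 N, if the wrist force passes 120 N, or if a joint passes its speed limit or range.

## Robot

A 6-joint arm with a two-finger parallel gripper is mounted at the origin on the work surface. World frame = base frame: x ahead of the robot, y to its left, z up, the work surface at z = 0. Lengths are in m, angles in rad, forces in N, time in s.
With the tool pointing down it reaches from about 0.375 to 0.975 m from the base axis. Payload 3.8 kg.
Tool frame: the origin (TCP) lies midway between the tips of the shut fingers; the grasp point (between the pads) lies 19 mm behind it; z points along the fingers, y is the direction in which the jaws open and shut (so a half turn about z gives the same grasp; the last joint's range is limited). The gripper opens to 85 mm and grips with 20 to 120 N. Pads are 22 mm wide; open, the fingers measure 114 mm over their backs; the gripper's body (76 mm by 85 mm) begins 54 mm behind the grasp point. The pads swing forward as they close: fully open they stand 13 mm farther back than shut.
Start: joints at [-1.184, 0.264, 1.604, -0, 1.274, -0.037], TCP at [0.278, -0.615, 0.209] pointing down, gripper open.
Joint ranges: [-2.63, 2.63], [-0.94, 2.18], [0.31, 2.57], [-1.31, 4.45], [0, 2.66], [-2.55, 2.55]. Speed limits (rad/s): [2.57, 2.57, 3.14, 3.14, 3.14, 3.14].

## Interface

Orientations are given as a rotation vector (axis times angle).
In Python, from workcell import bot gives the robot as it stands.
- The arm moves only by the tool drive_tool, never from a script. Its argument "deltas" is a list of rows, each an object with "hand": the opening, from 0 (shut) to 1 (fully open); "offset": the shift along the world's x, y, z in cm, a list of three; "angular": the turn, a rotation vector about the world's x, y, z in degrees, a list of three. A call has 1 to 8 rows; each row is the pose to reach, as a shift and turn from the pose commanded when the call began; what a row does not reach only later rows make up. A row lasts 1/8 s, in which the tool goes at most 62.5 mm and 10.7 degrees, less where a joint would pass 70% of its speed; a pose out of reach is approached as far as the arm can. A call with a gripper value outside its range is refused whole. The fingers move at their own pace and stop on an object; "force" is the grip in N (left out, the last holds). Time passes only in rows, so rows that repeat a pose let the fingers close. It gives the time, the measured TCP pose, the force and the opening at its end, in the units of the state.
- bot.read_state(): the state, without advancing time (a new reading comes with each control period).
- bot.read_camera(name): name is "scene" or "top" or "wrist"; returns a dict with "frame" (384x512x3 uint8, blue, green, red), "mtx" (3x3 intrinsics, pixels), "R" (3x3) and "t" (3): a world point X has camera coordinates R X + t. Camera axes: x right, y down, z forward; pixel columns grow to the right and rows downward; lengths in m; the calibration is good to about 2 mm. The wrist camera is an equidistant fisheye: a pixel r from the principal point sees the ray r / f radians off the axis. A picture is of the moment at which its call begins. There is no depth.
- bot.finish_job(): hands the job in, once; it reports no verdict.
The state is a dict: "time": time; "q": joint angles; "joint_vel": joint speeds; "joint_torque": joint torques, N m; "tool_pos": TCP position; "tcp_rot": TCP orientation; "wrist_force": force on the tool from outside, world axes, zero at the start; "torque": the same for the moment, N m; "width": opening from 0.0 (shut) to 1.0 (fully open).
Only numpy, scipy, OpenCV 4.12 (cv2) and the standard library are available. Lean on these libraries where they do the work, as an engineer would, in place of code of your own. Each camera call takes 0.05 s, during which the arm holds its last target. There are 200 camera calls.

## Working session

There is one attempt and no reset: what is moved stays moved. The work goes in short steps, Python scripts to look and compute and a tool call to move; the robot and the scene stay as the last step left them, time stands still between calls to the robot, and variables do not carry over. Pictures are saved under pics/ and viewed, about 8 in all and at most 12, crops included, and the job is handed in when it is done.

Besides the shell and the picture viewer there is one more tool, called after "Call:" in YAML: its name, and indented under it one key for each argument. drive_tool: Moves the arm, as the interface text tells. Its arguments: {"type":"object","properties":{"deltas":{"type":"array"},"force":{"type":"number"}},"required":["deltas"]}

```bash
mkdir -p pics
cat > h.py <<'E'
import numpy as np,cv2
from workcell import bot
def snap(n,f):
    c=bot.read_camera(n); cv2.imwrite(f,c['frame']); np.savez(f[:-4]+'.npz',mtx=c['mtx'],R=c['R'],t=c['t']); return c
def ray(f,u,v,z):
    c=np.load(f); d=c['R'].T@np.linalg.inv(c['mtx'])@[u,v,1]; o=-c['R'].T@c['t']; return o+d*(z-o[2])/d[2]
E
python3 - <<'E'
from h import *
a=snap('scene','pics/s1.png')['frame'];b=snap('top','pics/t1.png')['frame']
cv2.imwrite('pics/t1b.png',cv2.resize(b,(800,600),interpolation=cv2.INTER_CUBIC))
print(bot.read_state())
E
```

```text
{'time': 0.1, 'q': array([-1.18394401e+00,  2.64706950e-01,  1.60522884e+00, -2.55740593e-05,
        1.27368957e+00, -3.69100574e-02]), 'joint_vel': array([ 9.83295634e-04,  3.53324576e-05, -3.03528342e-03,  1.62696115e-03,
       -9.19879051e-05, -4.95669687e-04]), 'joint_torque': array([ 2.04194130e-04, -5.16705287e+01, -3.68590415e+01, -9.63242815e-05,
        6.20856692e-03,  1.92137276e-05]), 'tool_pos': array([ 0.27727594, -0.6146564 ,  0.20777157]), 'tcp_rot': array([-3.06938204e+00, -6.60266481e-01,  5.93267413e-04]), 'wrist_force': array([-0.90332338, -0.3527847 , -0.55053545]), 'torque': array([-0.02033622, -0.04913233,  0.02285452]), 'width': 1.001566998388938}
```

View pics/t1b.png

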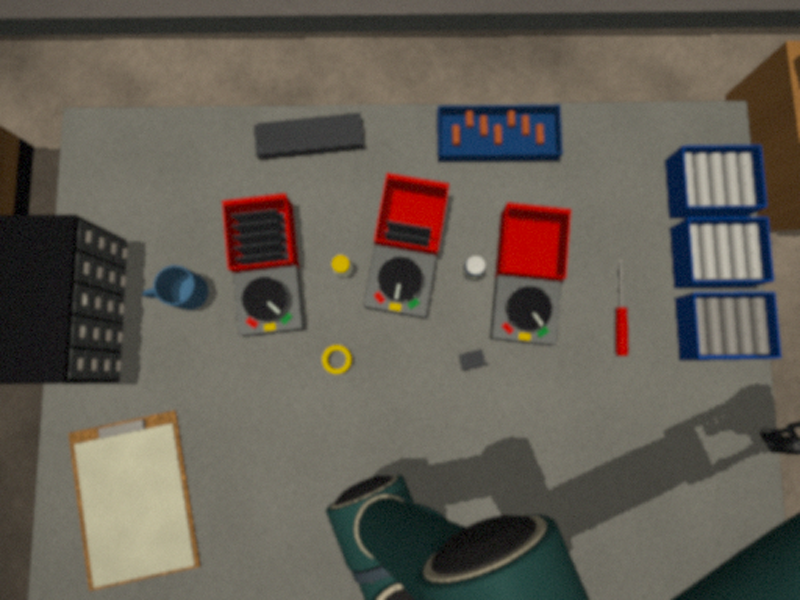

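View pics/s1.png

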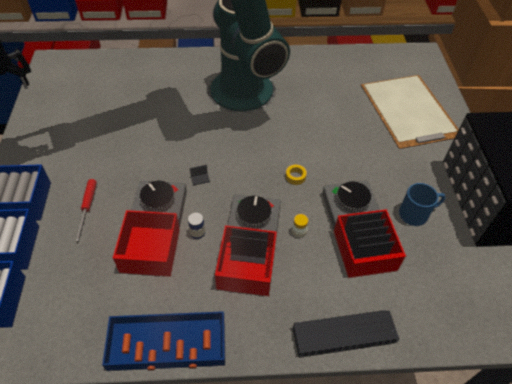

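The top view shows the empty bin is the right-hand unit, with its dial at about (528,308) in the enlarged picture. Its index line points to green, the label at the lower right. The middle bin holds two brackets and the left bin five. I'll enlarge the empty unit next.

Run:
```python
from h import *
b=cv2.imread('pics/t1.png'); c=b[120:225,300:380]
cv2.imwrite('pics/c1.png',cv2.resize(c,None,fx=5.7,fy=5.7,interpolation=cv2.INTER_CUBIC))
f='pics/t1.npz'; k=.64
for n,u,v,z in [('dial',528.5,308,.068),('amber',525,337,.038),('green',544.5,331,.038),('red',508,328,.038),('binFL',506,205,.075),('binFR',570,209,.075)]: print(n,ray(f,u*k,v*k,z).round(4))
```

```text
dial [ 0.486  -0.2392  0.068 ]
amber [ 0.431  -0.2365  0.038 ]
green [ 0.4427 -0.2761  0.038 ]
red [ 0.4494 -0.203   0.038 ]
binFL [ 0.6934 -0.2007  0.075 ]
binFR [ 0.6837 -0.3283  0.075 ]
```

View pics/c1.png

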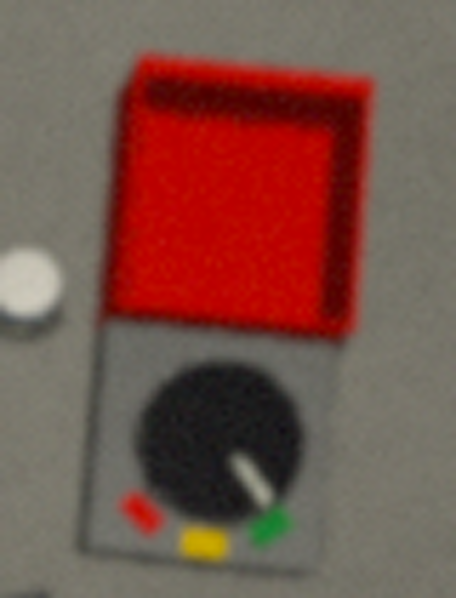

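The dial centre is at about (0.486, -0.239), with unit yaw about -0.08 rad. I plan to touch the -x side at radius 32 mm, from 0.35 rad on the green side to 0.35 rad on the red side, turning the tool with the dial.

Call:
drive_tool:
  deltas:
    - {"hand": 0,"offset": [3,6,0],"angular": [0,0,0]}
    - {"hand": 0,"offset": [6,12,0],"angular": [0,0,0]}
    - {"hand": 0,"offset": [9,18,0],"angular": [0,0,0]}
    - {"hand": 0,"offset": [12,24,-2],"angular": [0,0,0]}
    - {"hand": 0,"offset": [15,30,-5],"angular": [0,0,0]}
    - {"hand": 0,"offset": [17.9,36.5,-8],"angular": [0,0,0]}
    - {"hand": 0,"offset": [17.9,36.5,-10],"angular": [0,0,0]}
    - {"hand": 0,"offset": [17.9,36.5,-10],"angular": [0,0,0]}
  force: 40

```text
time: 1.1
tool_pos: [0.4542, -0.2458, 0.105]
tcp_rot: [-3.064, -0.666, 0.009]
wrist_force: [-0.7, 0.2, 1.1]
width: 0.003
```

Run:
```python
from h import *
w=snap('wrist','pics/w1.png')
s=bot.read_state(); print(s['time'],s['tool_pos'],s['tcp_rot'],s['wrist_force'],s['width'],s['q'])
# predicted fisheye pixels
K=w['mtx']
def proj(X):
    c=w['R']@X+w['t']; r=np.hypot(c[0],c[1]); th=np.arctan2(r,c[2]); return K[0,2]+K[0,0]*th*c[0]/r, K[1,2]+K[1,1]*th*c[1]/r
im=w['frame'].copy()
for a in np.linspace(0,6.283,60):
    u,v=proj(np.array([.486+.045*np.cos(a),-.239+.045*np.sin(a),.068])); cv2.circle(im,(int(round(u)),int(round(v))),0,(0,255,255),-1)
u,v=proj(s['tool_pos']);print(u,v)
cv2.imwrite('pics/w1b.png',cv2.resize(im,(800,600)))
```

```text
1.15 [ 0.45530026 -0.248129    0.10692703] [-3.06741951 -0.66486273  0.00543679] [0.14382432 0.30581583 0.80917222] 0.0012772811181403795 [-5.46836404e-01  6.04174399e-02  2.03731020e+00 -2.95723230e-04
  1.04840218e+00  5.97211860e-01]
258.00915344191463 223.81413693792763
```

View pics/w1b.png

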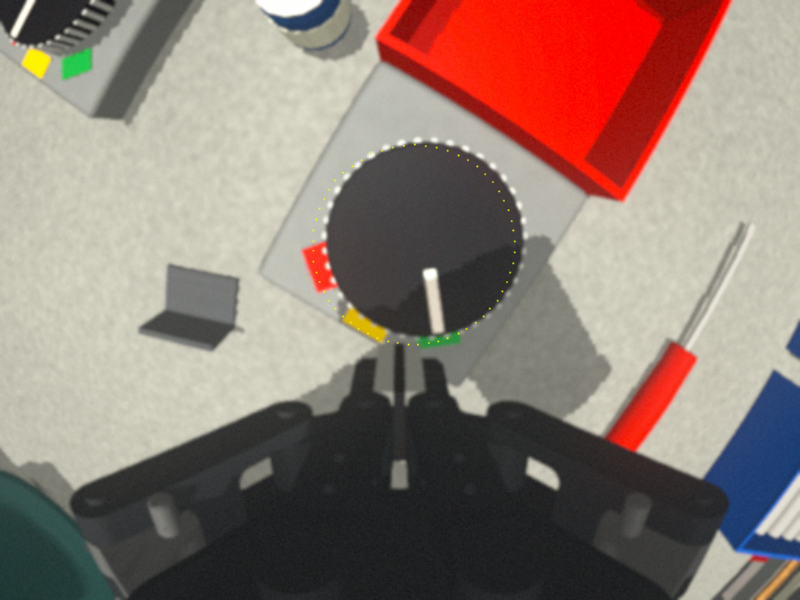

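In the wrist view, the real dial rim sits about 4.5 mm to the right of my predicted circle (centre about (425,238) of 800x600). The refined centre is about (0.4875, -0.2425). The index is at green and the fingers are shut. I'll lower the tip.

Call:
drive_tool:
  deltas:
    - {"hand": 0,"offset": [0,-0.3,-1.5],"angular": [0,0,0]}
    - {"hand": 0,"offset": [0,-0.3,-3],"angular": [0,0,0]}
    - {"hand": 0,"offset": [0,-0.3,-3.6],"angular": [0,0,0]}
    - {"hand": 0,"offset": [0,-0.3,-4.0],"angular": [0,0,0]}
    - {"hand": 0,"offset": [0,-0.3,-4.3],"angular": [0,0,0]}
    - {"hand": 0,"offset": [0,-0.3,-4.4],"angular": [0,0,0]}
    - {"hand": 0,"offset": [0,-0.3,-4.4],"angular": [0,0,0]}
    - {"hand": 0,"offset": [0,-0.3,-4.4],"angular": [0,0,0]}

```text
time: 2.15
tool_pos: [0.4568, -0.2533, 0.0653]
tcp_rot: [3.071, 0.661, 0.001]
wrist_force: [0.1, -0.0, -0.8]
width: -0.003
```

No force yet, so I'll keep going down in small steps.

Call:
drive_tool:
  deltas:
    - {"hand": 0,"offset": [0,0,-0.1],"angular": [0,0,0]}
    - {"hand": 0,"offset": [0,0,-0.2],"angular": [0,0,0]}
    - {"hand": 0,"offset": [0,0,-0.2],"angular": [0,0,0]}

```text
time: 2.52
tool_pos: [0.4565, -0.2532, 0.0628]
tcp_rot: [-3.071, -0.661, 0.0]
wrist_force: [-1.1, 0.3, 0.8]
width: -0.004
```

Run:
```python
from h import *
w=snap('wrist','pics/w2.png')
s=bot.read_state(); print(s['time'],s['tool_pos'],s['wrist_force'],s['torque'],s['width'])
cv2.imwrite('pics/w2b.png',cv2.resize(w['frame'][60:310,120:400],None,fx=2.4,fy=2.4,interpolation=cv2.INTER_CUBIC))
```

```text
2.575 [ 0.45651088 -0.25323639  0.06288938] [-0.45134251 -0.11092585 -0.27672812] [-0.00845266  0.00538322 -0.01502285] 0.0029189828975758163
```

View pics/w2b.png

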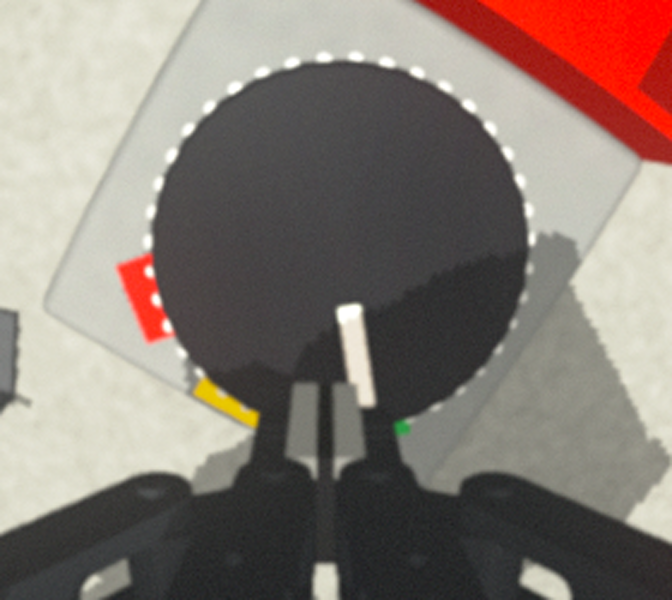

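The tip (about (325,385), bottom centre) overlaps the near edge of the dial and still reads no force. I'll work out where the dial centre really lies from this closer picture.

Run:
```python
from h import *
c=np.load('pics/w2.npz');K,R,t=c['mtx'],c['R'],c['t']
s=bot.read_state();print(-R.T@t, R[2])
def proj(X):
    c=R@X+t; r=np.hypot(c[0],c[1]); th=np.arctan2(r,c[2]); return np.array([K[0,2]+K[0,0]*th*c[0]/r, K[1,2]+K[1,1]*th*c[1]/r])
def back(u,v,z):
    a=(u-K[0,2])/K[0,0];b=(v-K[1,2])/K[1,1];th=np.hypot(a,b);d=R.T@np.array([np.sin(th)*a/th,np.sin(th)*b/th,np.cos(th)]);o=-R.T@t;return o+d*(z-o[2])/d[2]
crop=lambda p:(p-[120,60])*2.4
print('tcp crop',crop(proj(s['tool_pos'])))
rim=np.array([[340,60],[528,240],[150,243],[210,108],[470,108],[180,350],[505,320]],float)
for z in(.062,.068):
    P=np.array([back(u/2.4+120,v/2.4+60,z)[:2] for u,v in rim])
    A=np.c_[2*P,np.ones(len(P))];x=np.linalg.lstsq(A,(P**2).sum(1),rcond=None)[0]
    print(z,'centre',x[:2],'r',np.sqrt(x[2]+x[:2]@x[:2]))
    print('tip front edge pts',back(325/2.4+120,383/2.4+60,z))
```

```text
[ 0.51849365 -0.22626433  0.22662194] [-0.23976257 -0.1075934  -0.96485106]
tcp crop [321.04853873 390.03256143]
0.062 centre [ 0.48949538 -0.24283352] r 0.04535665522199001
tip front edge pts [ 0.45830272 -0.25350154  0.062     ]
0.068 centre [ 0.49055228 -0.24222962] r 0.043703534579523244
tip front edge pts [ 0.46049651 -0.25250883  0.068     ]
```

Centre is about (0.4895, -0.2427), so the tip is at a radius of 34.6 mm. I'll move in 3 mm and continue down.

Call:
drive_tool:
  deltas:
    - {"hand": 0,"offset": [0.3,0.0,0],"angular": [0,0,0]}
    - {"hand": 0,"offset": [0.3,0.0,-0.1],"angular": [0,0,0]}
    - {"hand": 0,"offset": [0.3,0.0,-0.2],"angular": [0,0,0]}
    - {"hand": 0,"offset": [0.3,0.0,-0.2],"angular": [0,0,0]}

```text
time: 3.08
tool_pos: [0.4594, -0.2532, 0.0608]
tcp_rot: [-3.071, -0.661, 0.0]
wrist_force: [0.4, -0.0, 0.3]
width: -0.003
```

Call:
drive_tool:
  deltas:
    - {"hand": 0,"offset": [0,0,-0.1],"angular": [0,0,0]}
    - {"hand": 0,"offset": [0,0,-0.1],"angular": [0,0,0]}
    - {"hand": 0,"offset": [0,0,-0.1],"angular": [0,0,0]}

```text
time: 3.45
tool_pos: [0.4595, -0.2533, 0.06]
tcp_rot: [-3.071, -0.661, 0.0]
wrist_force: [-0.3, -0.3, 0.0]
width: 0.001
```

Run:
```python
from h import *
F=[]
for i in range(3):
    w=snap('wrist','pics/w3.png'); s=bot.read_state(); F.append(s['wrist_force'])
print(s['time'],s['tool_pos'],np.array(F).round(2),s['joint_torque'])
a=snap('scene','pics/s3.png')['frame'][165:285,100:220]
a=cv2.resize(a,None,fx=4.5,fy=4.5,interpolation=cv2.INTER_CUBIC)
cv2.imwrite('pics/s3b.png',a)
```

```text
3.6 [ 0.45959704 -0.25330385  0.06001735] [[-0.69  0.46 -0.37]
 [ 0.18 -0.9   0.27]
 [ 0.05 -0.42  0.1 ]] [-1.24460523e-03 -3.83235240e+01 -3.12723720e+01  2.85294186e-05
  9.57868942e-04 -1.93013238e-05]
```

View pics/s3b.png

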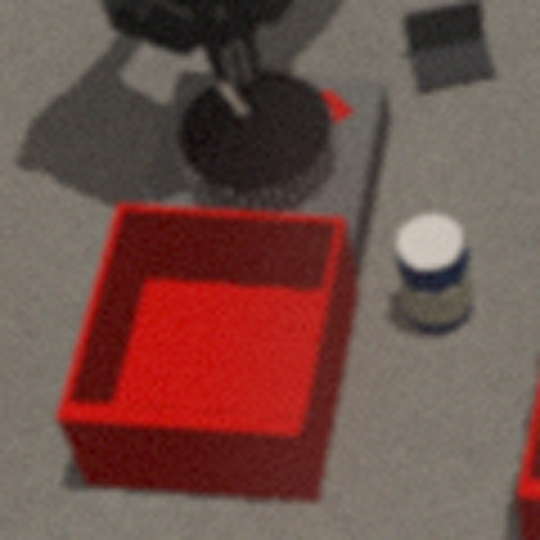

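The tip is over the dial's far part, with no force and perfect position tracking, so contact hasn't happened yet. I'll keep creeping down.

Call:
drive_tool:
  deltas:
    - {"hand": 0,"offset": [0,0,-0.1],"angular": [0,0,0]}
    - {"hand": 0,"offset": [0,0,-0.1],"angular": [0,0,0]}

```text
time: 3.9
tool_pos: [0.4595, -0.2532, 0.0589]
tcp_rot: [-3.071, -0.661, 0.0]
wrist_force: [-0.3, 0.1, -0.0]
width: 0.003
```

Call:
drive_tool:
  deltas:
    - {"hand": 0,"offset": [0,0,-0.1],"angular": [0,0,0]}
    - {"hand": 0,"offset": [0,0,-0.1],"angular": [0,0,0]}

```text
time: 4.15
tool_pos: [0.4595, -0.2532, 0.0579]
tcp_rot: [-3.071, -0.661, 0.0]
wrist_force: [0.7, -0.6, -0.7]
width: 0.001
```

Run:
```python
from h import *
w=snap('wrist','pics/w4.png'); s=bot.read_state()
print(s['time'],s['tool_pos'],s['wrist_force'],s['torque'],s['joint_torque'])
cv2.imwrite('pics/w4b.png',cv2.resize(w['frame'][150:310,170:350],None,fx=3.7,fy=3.7,interpolation=cv2.INTER_CUBIC))
```

```text
4.2 [ 0.45951406 -0.25323972  0.05790106] [-0.21305059  0.39212433  0.75933528] [ 0.07710966 -0.03341786 -0.01156658] [ 1.65203028e-04 -3.83708704e+01 -3.11681628e+01 -2.04049752e-05
  3.29765871e-04  1.67886918e-05]
```

View pics/w4b.png

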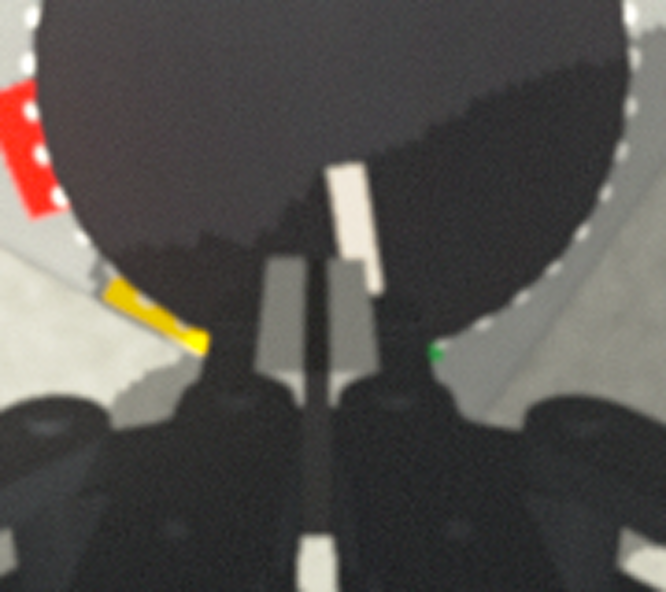

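The dial grows in the picture as the tool comes down, so it isn't sinking and there's still no contact. I'll continue creeping.

Call:
drive_tool:
  deltas:
    - {"hand": 0,"offset": [0,0,-0.1],"angular": [0,0,0]}
    - {"hand": 0,"offset": [0,0,-0.2],"angular": [0,0,0]}
    - {"hand": 0,"offset": [0,0,-0.2],"angular": [0,0,0]}

```text
time: 4.58
tool_pos: [0.4594, -0.2532, 0.0558]
tcp_rot: [-3.071, -0.661, 0.0]
wrist_force: [0.2, -0.8, 0.0]
width: 0.003
```

Call:
drive_tool:
  deltas:
    - {"hand": 0,"offset": [0,0,-0.1],"angular": [0,0,0]}
    - {"hand": 0,"offset": [0,0,-0.1],"angular": [0,0,0]}

```text
time: 4.82
tool_pos: [0.4595, -0.2532, 0.0549]
tcp_rot: [-3.071, -0.661, 0.0]
wrist_force: [0.4, -0.5, -0.5]
width: -0.003
```

Run:
```python
from h import *
a=snap('scene','pics/s5.png'); c=a; s=bot.read_state(); print(s['time'],s['tool_pos'],s['wrist_force'])
im=cv2.resize(a['frame'][150:240,110:210],None,fx=6,fy=6,interpolation=cv2.INTER_CUBIC)
im=cv2.convertScaleAbs(im,alpha=2.2)
def P(X,o=1):
    x=c['mtx']@(c['R']@np.array(X)+c['t']); return ((x[:2]/x[2]-[110,150])*6+3)
p=s['tool_pos']; print('tcp',P(p),'10mm up',P(p+[0,0,.01]),'20',P(p+[0,0,.02]))
for z in(.063,.068):
  for cx,cy in [(.4875,-.2425),(.4895,-.2427)]:
    print(z,cx,'centre',P([cx,cy,z]),'near',P([cx+.045,cy,z]),'far',P([cx-.045,cy,z]),'L',P([cx,cy-.045,z]),'R',P([cx,cy+.045,z]))
cv2.imwrite('pics/s5b.png',im)
```

```text
4.875 [ 0.45951002 -0.25326971  0.05492597] [ 0.592413    0.3923833  -0.14009406]
tcp [263.13360255 227.12534241] 10mm up [259.71390188 213.29106658] 20 [256.25124225 199.2830018 ]
0.063 0.4875 centre [279.97361666 264.66811994] near [272.33768427 347.05049392] far [287.28353985 185.80298659] L [177.44355019 267.93591164] R [382.20872241 261.40972909]
0.063 0.4895 centre [279.18584303 268.26770825] near [271.52470114 350.81269791] far [286.51958676 189.25027085] L [176.55434225 271.54389427] R [381.52180331 265.00095643]
0.068 0.4875 centre [278.29111138 257.76470588] near [270.592804   340.25950319] far [285.65972745 178.80286938] L [175.43328115 261.03287612] R [380.8521018  254.50596733]
0.068 0.4895 centre [277.49919062 261.3689457 ] near [269.77543663 344.02710277] far [284.89184631 182.25414004] L [174.53927624 264.64554403] R [380.16167982 258.10181263]
```

View pics/s5b.png

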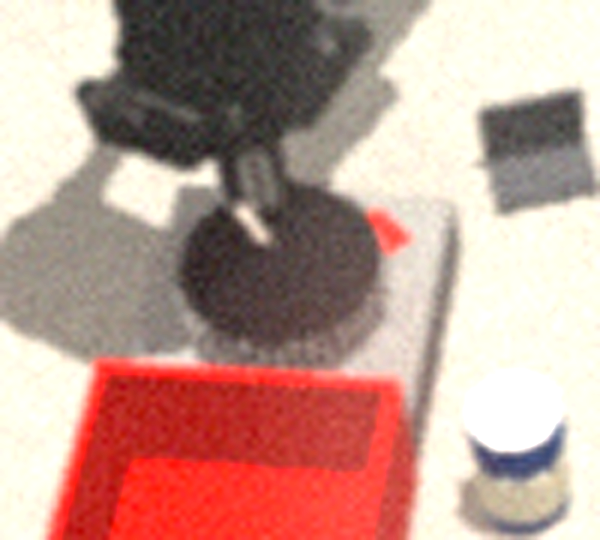

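In this view the dial's outline matches a 68 mm top and centre (0.4895, -0.2427). The visible fingertip ends at about (265,208), where the reported TCP would project to (263,227). The real tip is therefore about 13 mm above the reported TCP, and contact is imminent. I'll continue down by force.

Call:
drive_tool:
  deltas:
    - {"hand": 0,"offset": [0,0,-0.1],"angular": [0,0,0]}
    - {"hand": 0,"offset": [0,0,-0.2],"angular": [0,0,0]}
    - {"hand": 0,"offset": [0,0,-0.2],"angular": [0,0,0]}

```text
time: 5.25
tool_pos: [0.4595, -0.2532, 0.0528]
tcp_rot: [-3.071, -0.661, 0.0]
wrist_force: [0.1, -0.8, 0.6]
width: -0.002
```

Call:
drive_tool:
  deltas:
    - {"hand": 0,"offset": [0,0,-0.1],"angular": [0,0,0]}
    - {"hand": 0,"offset": [0,0,-0.1],"angular": [0,0,0]}

```text
time: 5.5
tool_pos: [0.4595, -0.2532, 0.0519]
tcp_rot: [-3.071, -0.661, 0.0]
wrist_force: [-0.3, -0.3, 0.1]
width: -0.001
```

Call:
drive_tool:
  deltas:
    - {"hand": 0,"offset": [0,0,-0.1],"angular": [0,0,0]}
    - {"hand": 0,"offset": [0,0,-0.1],"angular": [0,0,0]}

```text
time: 5.75
tool_pos: [0.4595, -0.2532, 0.0509]
tcp_rot: [-3.071, -0.661, 0.0]
wrist_force: [-0.6, -0.6, -0.9]
width: -0.0
```

Call:
drive_tool:
  deltas:
    - {"hand": 0,"offset": [0,0,-0.1],"angular": [0,0,0]}
    - {"hand": 0,"offset": [0,0,-0.1],"angular": [0,0,0]}

```text
time: 6.0
tool_pos: [0.4595, -0.2532, 0.0499]
tcp_rot: [-3.071, -0.661, 0.0]
wrist_force: [0.1, 0.4, 0.6]
width: 0.0
```

Call:
drive_tool:
  deltas:
    - {"hand": 0,"offset": [0,0,-0.1],"angular": [0,0,0]}
    - {"hand": 0,"offset": [0,0,-0.1],"angular": [0,0,0]}

```text
time: 6.25
tool_pos: [0.4595, -0.2532, 0.0489]
tcp_rot: [-3.071, -0.661, 0.0]
wrist_force: [-0.1, -0.2, 0.0]
width: 0.002
```

Run:
```python
from h import *
a=snap('scene','pics/s6.png')['frame'];w=snap('wrist','pics/w6.png')['frame'];s=bot.read_state(); print(s['time'],s['tool_pos'],s['wrist_force'],s['joint_torque'],s['q'])
f=lambda x,k:cv2.convertScaleAbs(cv2.resize(x,None,fx=k,fy=k,interpolation=cv2.INTER_CUBIC),alpha=2.2)
b=f(cv2.imread('pics/s5.png')[165:215,130:190],6.5);c=f(a[165:215,130:190],6.5)
d=f(w[110:310,140:390],1.56)
top=np.hstack([b,c]); bot_=np.hstack([f(cv2.imread('pics/w4.png')[190:260,200:300],3.9),f(w[190:260,200:300],3.9)])
cv2.imwrite('pics/m6.png',np.vstack([top,bot_]))
```

```text
6.35 [ 0.45954954 -0.25326373  0.0489476 ] [ 0.16787174 -0.33456301 -0.13446821] [-1.12435046e-03 -3.86213744e+01 -3.07539868e+01 -5.30332932e-05
  2.39105641e-03  5.28029972e-06] [-5.51178175e-01  1.39699625e-01  2.07244179e+00  1.57297058e-05
  9.29509608e-01  5.95815221e-01]
```

View pics/m6.png

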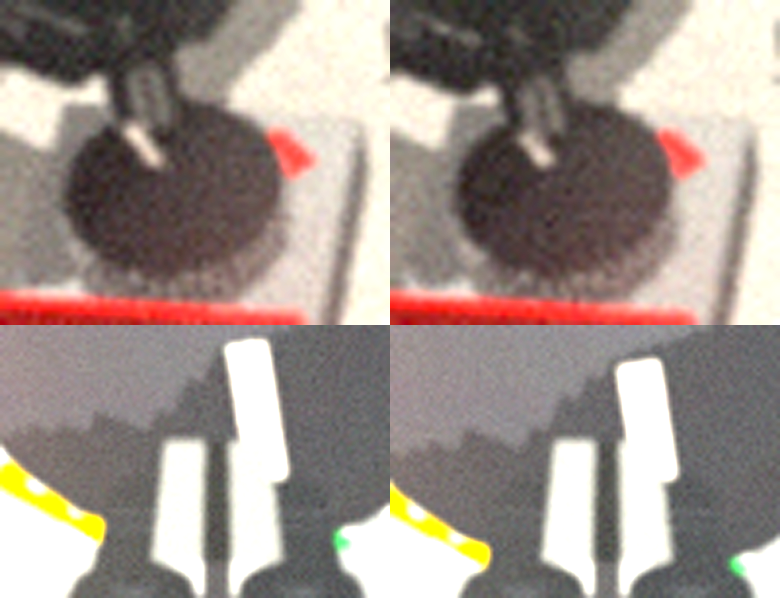

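Run:
```python
from h import *
from scipy.spatial.transform import Rotation as Ro
c=np.load('pics/w6.npz');K,R,t=c['mtx'],c['R'],c['t'];s=bot.read_state()
a,b=(255.1-K[0,2])/K[0,0],(219.5-K[1,2])/K[1,1];th=np.hypot(a,b)
d=R.T@np.array([np.sin(th)*a/th,np.sin(th)*b/th,np.cos(th)]);o=-R.T@t
T=Ro.from_rotvec(s['tcp_rot']).as_matrix();p=s['tool_pos']
oo,dd=T.T@(o-p),T.T@d
print('cam in tool',oo)
for x in (0,.005,.011,.015): k=(x-oo[0])/dd[0];print(x,oo+k*dd)
S=np.load('pics/s6.npz')
def P(X): x=S['mtx']@(S['R']@X+S['t']);return x[:2]/x[2]
for z in(0,-.005,-.01,-.015,-.02):print(z,P(p+T@[0.011,0,z]),P(p+T@[0.0,0,z]))
```

```text
cam in tool [ 0.06758014  0.00090853 -0.16375144]
0 [0.         0.00081876 0.00482584]
0.005 [ 0.005       0.0008254  -0.00764656]
0.011 [ 0.011       0.00083337 -0.02261344]
0.015 [ 0.015       0.00083869 -0.03259135]
0 [155.09597831 191.59571954] [153.69407529 188.73043223]
-0.005 [154.81695817 190.45863893] [153.41200067 187.58973175]
-0.01 [154.5361947  189.31445381] [153.12817182 186.44193722]
-0.015 [154.25367152 188.16309738] [152.84257233 185.28698227]
-0.02 [153.96937202 187.00450201] [152.55518557 184.12479967]
```

Wrist and scene views agree: the visible finger end lies about 22 mm behind the reported TCP, which puts it at z of about 0.071. Contact should come within another 4 mm.

Call:
drive_tool:
  deltas:
    - {"hand": 0,"offset": [0,0,-0.1],"angular": [0,0,0]}
    - {"hand": 0,"offset": [0,0,-0.2],"angular": [0,0,0]}
    - {"hand": 0,"offset": [0,0,-0.2],"angular": [0,0,0]}

```text
time: 6.72
tool_pos: [0.4595, -0.2532, 0.0468]
tcp_rot: [-3.071, -0.661, 0.0]
wrist_force: [0.4, -0.7, -0.2]
width: 0.001
```

Call:
drive_tool:
  deltas:
    - {"hand": 0,"offset": [0,0,-0.1],"angular": [0,0,0]}
    - {"hand": 0,"offset": [0,0,-0.1],"angular": [0,0,0]}

```text
time: 6.98
tool_pos: [0.4595, -0.2532, 0.0459]
tcp_rot: [-3.071, -0.661, 0.0]
wrist_force: [-0.1, 0.6, 0.3]
width: 0.004
```

Call:
drive_tool:
  deltas:
    - {"hand": 0,"offset": [0,0,-0.1],"angular": [0,0,0]}
    - {"hand": 0,"offset": [0,0,-0.1],"angular": [0,0,0]}

```text
time: 7.22
tool_pos: [0.4596, -0.2535, 0.0453]
tcp_rot: [3.071, 0.661, -0.0]
wrist_force: [-1.7, -0.4, 3.8]
width: 0.001
```

Contact came at reported z = 0.0457 with 3.8 N. I'll press about 2.5 mm more.

Call:
drive_tool:
  deltas:
    - {"hand": 0,"offset": [0,0,-0.1],"angular": [0,0,0]}
    - {"hand": 0,"offset": [0,0,-0.2],"angular": [0,0,0]}
    - {"hand": 0,"offset": [0,0,-0.25],"angular": [0,0,0]}
    - {"hand": 0,"offset": [0,0,-0.25],"angular": [0,0,0]}

```text
time: 7.72
tool_pos: [0.4597, -0.2535, 0.0428]
tcp_rot: [3.071, 0.661, 0.0]
wrist_force: [-1.7, -0.2, 6.1]
width: 0.003
```

Pressing with 6 N. Now the drag round the arc, turning the tool with it, first to 20° and then to 40°.

Call:
drive_tool:
  deltas:
    - {"hand": 0,"offset": [-0.08,0.27,-0.03],"angular": [0,0,-5]}
    - {"hand": 0,"offset": [-0.14,0.54,-0.03],"angular": [0,0,-10]}
    - {"hand": 0,"offset": [-0.18,0.81,-0.03],"angular": [0,0,-15]}
    - {"hand": 0,"offset": [-0.19,1.09,-0.03],"angular": [0,0,-20]}
    - {"hand": 0,"offset": [-0.18,1.37,-0.03],"angular": [0,0,-25]}
    - {"hand": 0,"offset": [-0.14,1.64,-0.03],"angular": [0,0,-30]}
    - {"hand": 0,"offset": [-0.14,1.64,-0.03],"angular": [0,0,-30]}

```text
time: 8.6
tool_pos: [0.4589, -0.2367, 0.0427]
tcp_rot: [-3.137, 0.158, -0.002]
wrist_force: [-0.4, 1.5, 6.4]
width: 0.004
```

Run:
```python
from h import *
w=snap('wrist','pics/w7.png'); s=bot.read_state()
print(s['time'],s['tool_pos'],s['wrist_force'],s['torque'])
cv2.imwrite('pics/w7b.png',cv2.resize(w['frame'][60:310,120:400],None,fx=2.4,fy=2.4,interpolation=cv2.INTER_CUBIC))
```

```text
8.65 [ 0.45887855 -0.23672647  0.04270676] [-0.65746166  2.28915064  6.1354268 ] [ 0.22708602  0.1471028  -0.00418185]
```

View pics/w7b.png

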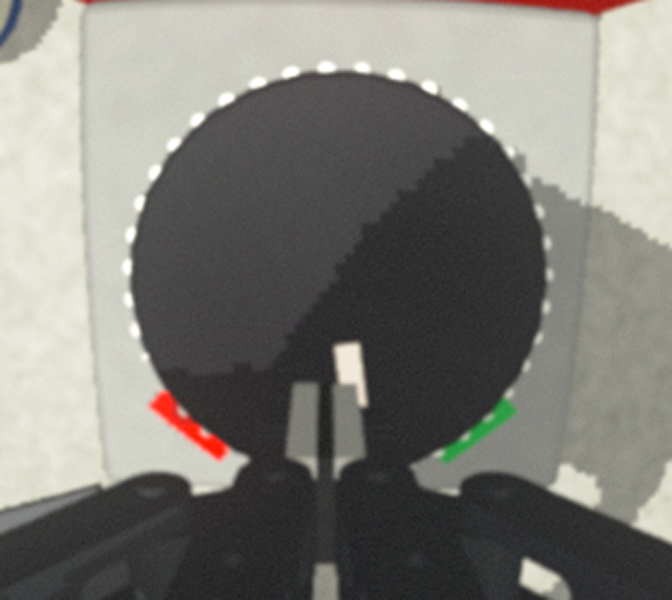

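The index line kept its place relative to the fingers while the labels moved, so the dial has followed the full 30° with no slip. The sideways force is now the detent pulling on towards amber. I'll finish the last 9° and lift off.

Call:
drive_tool:
  deltas:
    - {"hand": 0,"offset": [0.06,0.27,0],"angular": [0,0,-5]}
    - {"hand": 0,"offset": [0.12,0.48,0],"angular": [0,0,-9]}
    - {"hand": 0,"offset": [0.12,0.48,0],"angular": [0,0,-9]}
    - {"hand": 0,"offset": [0.12,0.48,0.2],"angular": [0,0,-9]}
    - {"hand": 0,"offset": [0.12,0.48,0.6],"angular": [0,0,-9]}
    - {"hand": 0,"offset": [0.12,0.48,2],"angular": [0,0,-9]}
    - {"hand": 0,"offset": [0.12,0.48,6],"angular": [0,0,-9]}
    - {"hand": 0,"offset": [0.12,0.48,6],"angular": [0,0,-9]}

```text
time: 9.65
tool_pos: [0.4622, -0.2336, 0.1062]
tcp_rot: [3.113, -0.402, 0.011]
wrist_force: [0.6, -0.4, 0.1]
width: 0.003
```

Run:
```python
from h import *
w=snap('wrist','pics/w8.png'); t=snap('top','pics/t8.png')['frame'];s=bot.read_state()
print(s['time'],s['tool_pos'],s['wrist_force'])
sc=snap('scene','pics/s8.png')['frame']
cv2.imwrite('pics/m8.png',np.hstack([cv2.resize(w['frame'],(520,390)),cv2.resize(sc[130:280,70:420],(280,120)).repeat(1,0) if 0 else cv2.resize(sc[100:295,110:250],(280,390))]))
```

```text
9.75 [ 0.45968048 -0.23223439  0.10287324] [-0.31778622  0.49628515 -0.60165033]
```

View pics/m8.png

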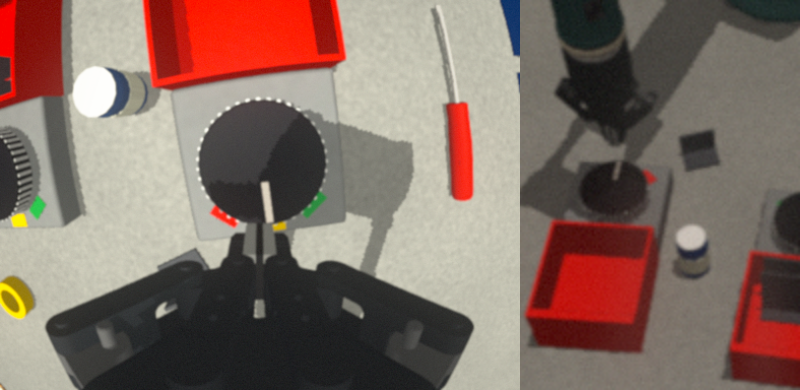

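The index now points at the amber label (about (277,226)), midway between red and green. The jar, tape, bracket and screwdriver look undisturbed. I'll lift clear and hand in.

Call:
drive_tool:
  deltas:
    - {"hand": 0,"offset": [0,0,4],"angular": [0,0,0]}
    - {"hand": 0,"offset": [0,0,6],"angular": [0,0,0]}
    - {"hand": 0,"offset": [0,0,6],"angular": [0,0,0]}
    - {"hand": 0,"offset": [0,0,6],"angular": [0,0,0]}

```text
time: 10.3
tool_pos: [0.4582, -0.2314, 0.1603]
tcp_rot: [-3.115, 0.402, 0.004]
wrist_force: [-0.3, -0.6, 0.2]
width: 0.006
```

```bash
python3 -c "
from h import *
s=bot.read_state();print(s['time'],s['tool_pos'],s['wrist_force']);print(bot.finish_job())"
```

```text
10.3 [ 0.45823021 -0.23143737  0.1602847 ] [-0.28194559 -0.55349125  0.15499467]
the job is handed in; nothing more can be done
None
```

I turned the empty (right-hand) bin's dial one click clockwise, from green to amber, and handed the job in at 10.3 s. I pressed the shut fingertips on it with about 6 N and dragged it through 39°, turning the tool with it, then lifted clear.

- **Result:** the last wrist picture, taken after lifting off, shows the index line at amber, midway between red and green. The wrist force is back to noise level.
- **Other things:** the jar, tape, bracket and screwdriver looked unmoved in the last pictures I viewed. The arm never went near the other two dials, the can or the mug; I didn't check their final state in a picture.
- **Disagreement:** contact came with the reported TCP at z = 0.046 m, although the dial's top is at 0.068 m. The visible fingertips end about 22 mm behind the reported TCP, so I found contact by force instead of by height.

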